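# Count three sample discs into the order tray with the hand-cranked feeder

## Robot

A 6-joint arm with a two-finger parallel gripper is mounted at the origin on the work surface. World frame = base frame: x ahead of the robot, y to its left, z up, the work surface at z = 0. Lengths are in m, angles in degrees, forces in N, time in s.
With the tool pointing down it reaches from about 0.35 to 0.875 m from the base axis. Payload 4.2 kg.
Tool frame: the origin (TCP) lies on the front face of the gripper's body, between the roots of the fingers; the fingertips stand 70 mm ahead of it and the grasp point (between the pads) lies 51 mm ahead of it (bot.grasp_offset is the distance from the TCP to the grasp point, in m); z points along the fingers, y is the line along which they close (so a half turn about z gives the same grasp; the last joint's range is limited). The gripper opens to 87 mm and grips with 3 to 60 N. Pads are 19 mm wide; open, the fingers measure 117 mm over their backs; the gripper's body (75 mm by 190 mm) begins 51 mm behind the grasp point.
Start: joints at [82.254, 22.042, 0.453, 0, -68.411, -14.817], TCP at [0.24, 0.577, 0.292] pointing down, gripper open.
Joint ranges: [-179.83, 179.83], [-69.29, 118.12], [-61.27, 80.66], [-181.25, 117.63], [-171.15, -9.14], [-177.46, 177.46]. Speed limits (degrees/s): [159.86, 159.86, 180, 180, 180, 180].

## Interface

Orientations are given as a 3x3 rotation matrix whose columns are the frame's x, y, z axes.
In Python, from bench import bot gives the robot as it stands. Calls block until the motion is done:
- bot.reach(position, orientation): joint-space move of the TCP to a pose.
- bot.movel(position, ori=None, feed=0.15, until_force=None): straight line of the TCP; ori=None keeps the orientation; feed is the mean speed in m/s. With until_force (N) it stops when the force on the tool has changed by that much, and returns True; else False.
- bot.set_joints(angles): joint-space move.
- bot.move_gripper(opening): finger opening in m; the grip force is fixed at half the most; returns when the fingers have stopped.
- bot.sleep(seconds).
- bot.inverse_kinematics(position, orientation): joint angles nearest the present ones, or None.
- bot.get_obs(): the state.
- bot.read_camera(name): name is "side" or "top"; returns a dict with "img" (400x640x3 uint8, red, green, blue), "depth" (400x640 float32, m along the optical axis (not along the pixel's ray), 0 where there is no reading), "K" (3x3 intrinsics, pixels), "xyz" and "rotation" of the camera in the world. Camera axes: x right, y up, looking along -z (the intrinsics and any distortion apply to the point x, -y, -z); pixel columns grow to the right and rows downward; lengths in m; the calibration is good to about 2 mm. A picture is of the moment at which its call begins.
A pose or a line that the arm cannot do raises bot.IKError and nothing moves.
- bot.hand_in(): hands the job in; it is judged then, once.
Trained networks look in the newest picture that a camera, given by its name, has taken for a name from the list of things; names that differ only in an ending like _2 or _b are one class to them, and where a whole thing is asked for, a point or a joint stands for the part that bears it (a point fixed in the world has none). Each returns a list of dicts, best first, with "conf" (0 to 1); they miss things now and then, are a little off and sometimes report something else, mostly with a low value. They report only what shows in the picture. A call takes as long as a camera call.
- bot.recognise(camera, name): "bbox" ([centre column, centre row, width, height] in pixels, round what is visible of it).
- bot.regions_of(camera, name): "mask" (400x640 bool, what is visible of it) and "bbox" ([centre column, centre row, width, height] in pixels, round what is visible of it).
The state is a dict: "time": time; "joints": joint angles; "qd": joint speeds; "effort": joint torques, N m; "ee_pos": TCP position; "eef_rot": TCP orientation; "force": force on the tool from outside, world axes, zero at the start; "moment": the same for the moment, N m; "grip_width": finger opening in m; "finger_force": force on a finger pad.
Only numpy, scipy, OpenCV 4.12 (cv2) and the standard library are available. Lean on these libraries where they do the work, as an engineer would, in place of code of your own. Each camera call takes 0.05 s, during which the arm holds its last target. There are 200 camera calls.

## Task

Count three brass discs out of the feeder into the empty middle pocket of the blue tray: first flip the red stop flag down across the tray track, then push the tray along the track up against the flag so that its empty pocket lies under the spout. Then turn the crank clockwise (seen from above) three full turns, one disc per turn, steadily through the heavy part of each turn so that the spring neither kicks the handle back nor throws it ahead, and leave the handle parked where one turn ends, pointing straight away from the magazine. Leave the tray at the stop with its other discs in their pockets, and the things lying around the feeder where they are.

Things in the scene. Friction and masses are not known exactly. Their poses are not given: they have to be found in the camera images.
- feeder: Hand-cranked disc feeder, fixed to the bench: grey base 150 mm wide (y), steel bed plate (top 50 mm high) reaching from x -143 to +80 mm, bearing bridge over the cam (top 88 mm). Origin on the crank shaft's axis at bench height; -x points from shaft to magazine and spout, +y along the tray track towards the flag, z up.
- magazine (a point): Middle of the clear square magazine (41 mm wide, top 92 mm high) holding five stacked brass discs, at bed height (50 mm).
- spout (a point): Middle of the lower mouth of the open aluminium spout (50 mm wide along the track, x -143 to -192 mm, 27 to 58 mm high), over the middle of the tray track, 157 mm from the shaft axis. Same axes as the feeder.
- track (a point): Middle of the tray track's open entry end, on the bench, 240 mm along the feeder's -y from the spout. The track is the bench strip, 75 mm wide, between a fence 24 mm high and 12 mm thick on the machine side and an outer rail 12 mm high and 8 mm thick; both end 140 mm past the spout along +y.
- crank_knob (a point): Centre of the black upright crank handle: 26 mm thick, 42 mm tall (103 to 145 mm above the bench), spinning freely on its pin, 70 mm from the shaft axis. The flat crank arm under it is 22 mm wide with its top at 100 mm and sweeps a level circle; magazine, bridge and cam all stay below the arm, nothing stands above it.
- crank (a joint): Crank angle, rad, growing clockwise from above, counting on over turns. 0 = home, arm along the feeder's +x; starts within 0.25 of it. Free within 0.3 of home; from 0.3 to 3.1 of a turn the cam drives the feed slide against a spring (heaviest near 2.1, about 10 N at the handle), from 3.1 to 5.9 the spring pushes the handle ahead with up to 5 N. Each turn feeds the lowest disc.
- flag (a joint): Stop flag angle, rad: 0 = parked, leaning 20 degrees back beyond upright towards the feeder's +x; 1.92 = fully down, level across the track. Starts at 0 to 0.2. Hinged about a level axis along the feeder's y, it moves easily and once past upright (about 0.35) falls down by itself. Down, its stop face lies 102 mm along +y from the spout's middle.
- flag_hinge (a point): Point on the flag's hinge axis, 33 mm above the bench on the fence, midway across the flag's 20 mm width.
- flag_tip (a point): Free end of the red flag, 66 mm from the hinge axis, about 95 mm above the bench when parked. The flag is a bar 68 x 20 x 6 mm with a 22 mm deep paddle on its front. The space behind it (feeder's +x side) is open.
- tray: Loose dark-blue tray, 72 mm wide (x), 204 mm long (y), 22 mm high, walls 3 mm, about 0.35 kg, three pockets of 66 x 64 mm in a row along its y, the middle one empty. It lies in the track with 1.5 mm play each side and slides on the bench. Origin at the centre of its underside; its +y end leads to the flag, its flat -y end is pushed. Against the lowered flag its origin lies under the spout's middle.
- disc1: Brass disc number 1 from below in the magazine, 32 mm across, 5 mm thick, 32 g; origin at the centre of the face that was underneath at the start.
- disc2: Brass disc number 2 from below in the magazine, 32 mm across, 5 mm thick, 32 g; origin at the centre of the face that was underneath at the start.
- disc3: Brass disc number 3 from below in the magazine, 32 mm across, 5 mm thick, 32 g; origin at the centre of the face that was underneath at the start.
- disc4: Brass disc number 4 from below in the magazine, 32 mm across, 5 mm thick, 32 g; origin at the centre of the face that was underneath at the start.
- disc5: Brass disc number 5 from below in the magazine, 32 mm across, 5 mm thick, 32 g; origin at the centre of the face that was underneath at the start.
- copper_disc: Copper disc lying in the tray's front (+y) pocket, 32 mm across, 5 mm thick, 32 g; origin at the centre of the face that was underneath at the start.
- dark_disc: Dark steel disc lying in the tray's rear (-y) pocket, 32 mm across, 5 mm thick, 32 g; origin at the centre of the face that was underneath at the start.
- loupe: Bystander: black eye loupe standing upright, 42 mm across, 36 mm high; origin at the underside.
- mug: Bystander: white mug, 80 mm across, 92 mm high; origin at the underside.
- jar: Bystander: glass jar with a steel cap, 60 mm across, 75 mm high; origin at the underside.
- brush: Bystander: small hand brush lying flat; origin at the underside.
- screwdriver: Bystander: screwdriver lying flat; origin at the underside.
- gauge: Bystander: steel and black caliper lying flat, 150 mm long; origin at the underside.

How it is judged (in metres and radians):
On the way, in this order (a step that is already met when the one before it is completed fails the run):
1. the red flag is flipped fully down across the track (value of joint flag above 1.8 rad), for 0.2 s.
2. with the flag down, the tray is pushed up against it, its empty pocket under the spout (value of joint flag above 1.8 rad and y of tray in the frame of spout between -0.005 and 0.004 m), for 0.2 s.
3. with the tray at the stop, the crank has gone round three full turns (all of step 2 and value of joint crank above 18.45 rad), for 0.2 s.
At the end, for the whole second after the job is handed in: Flag down (over 1.80 rad), tray against it (empty pocket within 5 mm of the spout along the track) holding at rest the three lowest brass discs there and the copper and dark discs in their pockets, two brass discs still in the magazine, crank still, within 0.4 rad of home after three turns (all of step 3 and x of disc1 in the frame of tray between -0.034 and 0.034 m and y of disc1 in the frame of tray between -0.034 and 0.034 m and z of each of disc1, disc2, disc3, copper_disc, dark_disc in the frame of tray below 0.033 m and x of disc2 in the frame of tray between -0.034 and 0.034 m and y of disc2 in the frame of tray between -0.034 and 0.034 m and x of disc3 in the frame of tray between -0.034 and 0.034 m and y of disc3 in the frame of tray between -0.034 and 0.034 m and x of copper_disc in the frame of tray between -0.034 and 0.034 m and y of copper_disc in the frame of tray between 0.034 and 0.102 m and x of dark_disc in the frame of tray between -0.034 and 0.034 m and y of dark_disc in the frame of tray between -0.102 and -0.034 m and z of each of disc4, disc5 in the frame of feeder above 0.045 m and x of each of disc4, disc5 in the frame of feeder above -0.125 m and value of joint crank below 19.25 rad and velocity of joint crank between -0.1 and 0.1 rad/s and linear speed of each of disc1, disc2, disc3 below 0.02 m/s); the robot touches nothing.
It fails at once if away from its home place the crank is thrown ahead faster than 6 rad/s (about a turn a second) (x of crank_knob in the frame of feeder below 0.055 m and velocity of joint crank above 6 rad/s).
It fails at once if away from its home place the crank is kicked or run backwards faster than 1.5 rad/s (x of crank_knob in the frame of feeder below 0.055 m and velocity of joint crank below -1.5 rad/s).
It fails at once if a bystander is moved by more than 30 mm (distance of any of loupe, mug, jar, brush, screwdriver, gauge from where it was at the start of the episode above 0.03 m).
It also fails if it takes over 72 s, if anything falls off the work surface, if the arm or the gripper's body presses on something with over 40 N, if the wrist force passes 120 N, or if a joint passes its speed limit or range.

## Working session

There is one attempt and no reset: what is moved stays moved. The work goes in short steps, each a Python script; the robot and the scene stay as the last script left them, time stands still between calls to the robot, and variables do not carry over. Pictures are saved under pics/ and viewed, at most 10 in all, crops included, and the job is handed in when it is done.

```bash
ls; mkdir -p pics; python3 - <<'E'
from bench import bot
import cv2, pickle,numpy as np
d={}
for c in ("side","top"):
    r=bot.read_camera(c); d[c]=r
    cv2.imwrite(f"pics/{c}0.png",r["img"][...,::-1])
    print(c,r["K"].tolist(),r["xyz"],np.array(r["rotation"]).round(3).tolist())
    for n in ("feeder","crank_knob","flag","flag_tip","tray","copper_disc","dark_disc","disc5","magazine","spout","loupe","mug","jar","brush","screwdriver","gauge"):
        try: print(n,[(np.round(x["bbox"]).tolist(),round(x["conf"],2)) for x in bot.recognise(c,n)[:2]])
        except Exception as e: print(n,e)
pickle.dump(d,open("cam0.pkl","wb")); print(bot.get_obs()["time"])
E
```

```text
pics
side [[384.7138556906035, 0.0, 323.0554091038538], [0.0, 384.7138556906035, 196.9304950323828], [0.0, 0.0, 1.0]] [0.2913421  0.53587221 0.83964387] [[-0.88, 0.345, -0.325], [-0.474, -0.659, 0.584], [-0.013, 0.668, 0.744]]
feeder [([356.0, 245.0, 145.0, 129.0], 0.79), ([314.0, 203.0, 34.0, 41.0], 0.44)]
crank_knob [([301.0, 192.0, 11.0, 11.0], 0.44)]
flag [([338.0, 271.0, 14.0, 24.0], 0.54), ([354.0, 248.0, 147.0, 130.0], 0.19)]
flag_tip [([338.0, 267.0, 14.0, 22.0], 0.5)]
tray [([390.0, 242.0, 58.0, 71.0], 0.96)]
copper_disc []
dark_disc [([400.0, 224.0, 16.0, 12.0], 0.53)]
disc5 [([300.0, 189.0, 12.0, 12.0], 0.53)]
magazine [([354.0, 247.0, 145.0, 131.0], 0.59), ([398.0, 141.0, 60.0, 15.0], 0.56)]
spout [([356.0, 248.0, 143.0, 128.0], 0.67)]
loupe [([223.0, 329.0, 19.0, 24.0], 0.58)]
mug [([302.0, 387.0, 40.0, 24.0], 0.72)]
jar [([334.0, 137.0, 19.0, 28.0], 0.56)]
brush [([243.0, 255.0, 44.0, 56.0], 0.59)]
screwdriver [([411.0, 143.0, 30.0, 12.0], 0.8)]
gauge [([284.0, 179.0, 31.0, 36.0], 0.74), ([354.0, 247.0, 146.0, 127.0], 0.42)]
top [[404.104355513044, 0.0, 313.872101022695
[... 266 characters left out ...]
knob [([314.0, 176.0, 10.0, 12.0], 0.43)]
flag [([269.0, 237.0, 6.0, 11.0], 0.59)]
flag_tip []
tray [([332.0, 256.0, 61.0, 25.0], 0.65)]
copper_disc [([304.0, 253.0, 13.0, 3.0], 0.41)]
dark_disc [([322.0, 223.0, 117.0, 97.0], 0.34)]
disc5 [([305.0, 235.0, 11.0, 7.0], 0.49)]
magazine [([323.0, 220.0, 121.0, 96.0], 0.69), ([306.0, 237.0, 12.0, 7.0], 0.28)]
spout [([321.0, 223.0, 122.0, 99.0], 0.76)]
loupe [([270.0, 239.0, 8.0, 16.0], 0.56), ([202.0, 191.0, 18.0, 17.0], 0.49)]
mug [([179.0, 265.0, 35.0, 40.0], 0.71)]
jar [([409.0, 159.0, 22.0, 23.0], 0.83), ([302.0, 253.0, 10.0, 10.0], 0.62)]
brush []
screwdriver [([456.0, 220.0, 15.0, 43.0], 0.53)]
gauge [([348.0, 150.0, 44.0, 18.0], 0.9)]
1.7
```

```bash
python3 - <<'E'
import cv2
a=cv2.imread("pics/side0.png"); b=cv2.imread("pics/top0.png")
cv2.imwrite("pics/side0c.png",cv2.resize(a[130:330,240:460],None,fx=3,fy=3)[:,:,:] if 0 else cv2.resize(a[130:330,220:480],(780,600),interpolation=cv2.INTER_CUBIC))
cv2.imwrite("pics/top0c.png",cv2.resize(b[130:290,190:400],(787,600),interpolation=cv2.INTER_CUBIC))
E
```

```text
(no output)
```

View pics/side0c.png

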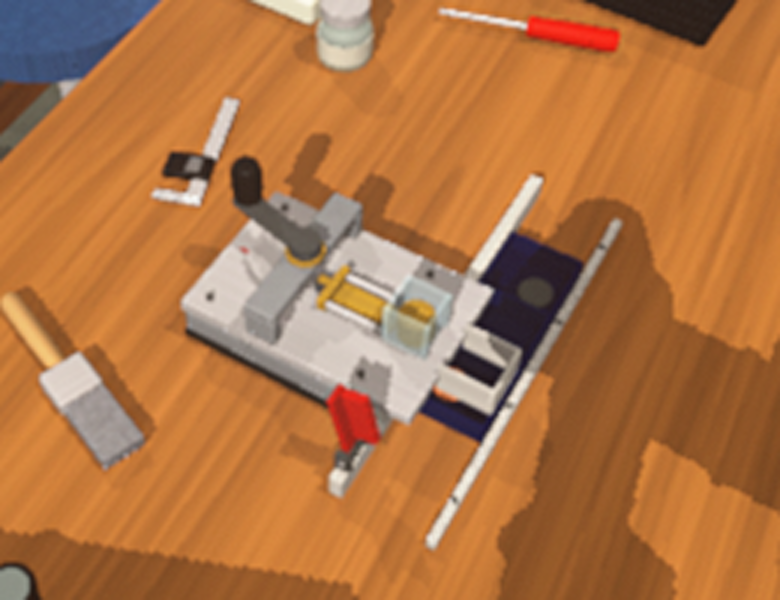

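View pics/top0c.png

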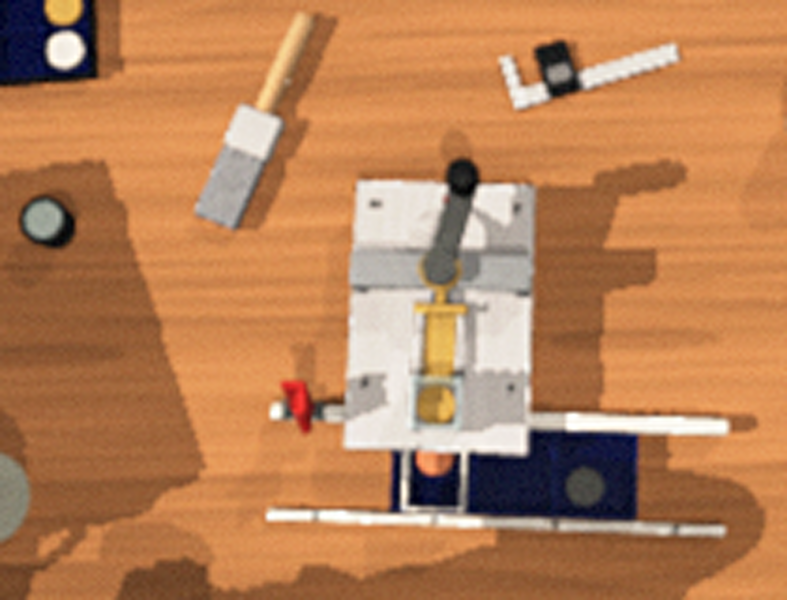

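View pics/top0.png

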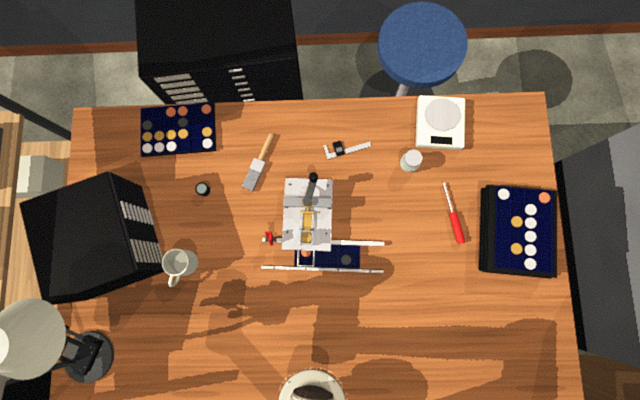

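Top crop: feeder aligned with its +x up in the image (world +x) and the flag on the left. The flag is at (297,405), knob (462,175) and tray (390–637, 430–520). The outer rail ends are at (267,515) and (723,531). In the side crop the same rail ends are at (432,543) and (617,224). Next I fit the feeder pose from these points in both views.

```bash
cat > geo.py <<'E'
import numpy as np
def proj(r,P):
    p=(np.atleast_2d(P)-r["xyz"])@np.array(r["rotation"]); K=r["K"]
    return np.c_[K[0,0]*p[:,0]/-p[:,2]+K[0,2], K[1,1]*-p[:,1]/-p[:,2]+K[1,2]]
def F2W(q,P):
    c,s=np.cos(q[2]),np.sin(q[2]); P=np.atleast_2d(P)
    return np.c_[q[0]+c*P[:,0]-s*P[:,1], q[1]+s*P[:,0]+c*P[:,1], P[:,2]]
def back(r,uv,z):
    K=r["K"]; d=np.array([(uv[0]-K[0,2])/K[0,0],-(uv[1]-K[1,2])/K[1,1],-1])@np.array(r["rotation"]).T
    return r["xyz"]+d*(z-r["xyz"][2])/d[2]
E
python3 - <<'E'
import pickle,numpy as np
from scipy.optimize import least_squares
from geo import *
d=pickle.load(open("cam0.pkl","rb"))
T=lambda u,v:(190+u/3.748,130+v/3.75); S=lambda u,v:(220+u/3,130+v/3)
pts=[((-198.5,140,12),(267,515),(432,543)),((-198.5,-240,12),(723,531),(617,224)),
((-113.5,140,24),(275,410),(337,487)),((-113.5,-240,24),(727,427),(538,182)),
((80,75,50),(358,182),(187,305)),((80,-75,50),(532,185),None),((-143,75,50),(344,448),(405,418)),((-143,-75,50),(527,453),(492,290))]
P=np.array([p[0] for p in pts])/1000
t=np.array([T(*p[1]) for p in pts]); i=[k for k,p in enumerate(pts) if p[2]]; s=np.array([S(*pts[k][2]) for k in i])
for name,wt,ws in (("both",1,1),("top",1,0),("side",0,1)):
    f=lambda q:np.r_[wt*(proj(d["top"],F2W(q,P))-t).ravel(),ws*(proj(d["side"],F2W(q,P[i]))-s).ravel()]
    r=least_squares(f,[.6,0,0],loss="soft_l1"); print(name,r.x.round(4),"rms",np.sqrt(np.mean(r.fun**2)))
    if name=="both": q=r.x;print(f(q).round(1).reshape(-1,2).tolist())
np.save("q.npy",q)
# free triangulation of heights of some points from the two views
def tri(a,b):
    f=lambda X:np.r_[proj(d["top"],X)[0]-a,proj(d["side"],X)[0]-b]
    r=least_squares(f,[.6,0,.05]);w=r.x-[q[0],q[1],0];c,s_=np.cos(q[2]),np.sin(q[2])
    return np.round([c*w[0]+s_*w[1],-s_*w[0]+c*w[1],w[2]],4),np.round(r.fun,1)
print("knob top",tri(T(462,173),S(246,165)))
print("flag tip",tri(T(296,383),S(346,388)))
print("bed corner",tri(T(344,448),S(405,418)), "rail end",tri(T(267,515),S(432,543)))
print("tray -y outer corner ~",tri(T(637,517),S(583,262)))
print("tray -y top mach corner",tri(T(636,434),S(520,233)))
dep=d["top"]
for n,uv in(("bed",T(380,330)),("bench",T(300,300)),("knob",T(462,173)),("tray",T(540,480))):
    u,v=map(int,np.round(uv));D=dep["depth"][v,u];K=dep["K"]
    pc=D*np.array([(u-K[0,2])/K[0,0],-(v-K[1,2])/K[1,1],-1]);print(n,(dep["xyz"]+dep["rotation"]@pc).round(4))
from bench import bot
o=bot.get_obs();print(o["eef_rot"],o["force"],o["grip_width"])
E
```

```text
both [ 0.5948 -0.0012 -0.0594] rms 0.9204951851427747
[[-0.4, -0.1], [-0.1, 0.0], [-1.6, 0.4], [-0.4, -0.0], [-1.0, -0.2], [0.2, 0.3], [-0.7, 0.1], [-0.4, 0.4], [-0.0, -0.3], [0.6, -1.7], [-0.4, -1.8], [-0.1, -1.8], [-2.2, -1.2], [1.9, 0.4], [0.6, -0.3]]
top [ 0.5951 -0.0028 -0.0598] rms 0.2937531361573132
side [ 0.5941  0.0014 -0.0588] rms 0.7279494656061473
knob top (array([ 0.0692, -0.0187,  0.1401]), array([-0.1, -0.1,  0.1,  0. ]))
flag tip (array([-0.0991,  0.1061,  0.1017]), array([ 0.4,  1.3, -1. , -0.2]))
bed corner (array([-0.1396,  0.0741,  0.0467]), array([-0.3, -1. ,  0.8,  0.2])) rail end (array([-0.1986,  0.1393,  0.0092]), array([-0. , -0.1,  0. ,  0. ]))
tray -y outer corner ~ (array([-0.1903, -0.1689,  0.0178]), array([ 0.1,  0.3, -0.2, -0.1]))
tray -y top mach corner (array([-0.1254, -0.1675,  0.0214]), array([ 0.3,  1.2, -1.1, -0.3]))
bed [0.5525 0.0502 0.0514]
bench [5.870e-01 1.223e-01 3.000e-04]
knob [ 0.661  -0.0236  0.1476]
tray [ 0.428  -0.0794  0.0075]
[[ 9.23456918e-01 -3.83702124e-01 -1.33301509e-05]
 [-3.83702125e-01 -9.23456918e-01 -4.86283805e-06]
 [-1.04439388e-05  9.60542866e-06 -1.00000000e+00]] [-0.03964521  0.2804653  -0.02821996] 0.08693945096366418
```

```bash
cat >> geo.py <<'E'
from bench import bot
q=np.array([0.5950,-0.0018,-0.0595])
c,s=np.cos(q[2]),np.sin(q[2]); ex,ey,ez=np.array([c,s,0]),np.array([-s,c,0]),np.array([0,0,1.])
RA=np.c_[ex,-ey,-ez]; RB=np.c_[ey,ex,-ez]
W=lambda x,y,z:F2W(q,(x,y,z))[0]
def inF(p): w=np.array(p)-[q[0],q[1],0]; return np.array([w@ex,w@ey,w[2]])
def st(m=""):
    o=bot.get_obs(); print(m,"t",round(o["time"],2),"F-pos",inF(o["ee_pos"]).round(4),"f",np.round(o["force"],1),"grip",round(o["grip_width"],4)); return o
E
python3 - <<'E'
from geo import *
import cv2
bot.move_gripper(0.0)
bot.reach(W(-.045,.112,.25),RA)
print(np.round(bot.get_obs()["joints"]))
bot.movel(W(-.045,.112,.145),feed=.25)
print(bot.movel(W(-.14,.112,.145),feed=.12,until_force=15)); st("flag")
bot.movel(W(-.10,.112,.20),feed=.25)
bot.sleep(.3)
bot.reach(W(-.157,-.20,.25),RB)
for n in("side","top"):
    r=bot.read_camera(n);a=r["img"][130:330,220:480] if n=="side" else r["img"][150:290,220:400]
    cv2.imwrite(f"pics/{n}1.png",cv2.resize(a[...,::-1],(780,600),interpolation=cv2.INTER_CUBIC))
st()
E
```

```text
[ 28.  18. -11.  -0. -60.  59.]
False
flag t 6.77 F-pos [-0.1392  0.1124  0.1455] f [ 0.2  0.5 -0.3] grip 0.0004Traceback (most recent call last):
  File "<stdin>", line 10, in <module>
bench.IKError: the arm cannot take that pose within its joint ranges
```

```bash
python3 - <<'E'
from geo import *
import cv2
for y in(-.2,-.105):
  for z in (.25,.2,.082):
    for a in (0,90,-90,60,-60,120,-120,180):
        t=np.radians(a);R=RA@np.array([[np.cos(t),-np.sin(t),0],[np.sin(t),np.cos(t),0],[0,0,1]])
        j=bot.inverse_kinematics(W(-.157,y,z),R); print(y,z,a,None if j is None else np.round(j))
for n in("side","top"):
    r=bot.read_camera(n);a=r["img"][130:330,220:480] if n=="side" else r["img"][150:290,220:400]
    cv2.imwrite(f"pics/{n}1.png",cv2.resize(a[...,::-1],(780,600),interpolation=cv2.INTER_CUBIC))
E
```

```text
-0.2 0.25 0 [ -4.   9. -24.   0. -57.  91.]
-0.2 0.25 90 [ -4.   9. -24.   0. -57.   1.]
-0.2 0.25 -90 None
-0.2 0.25 60 [ -4.   9. -24.   0. -57.  31.]
-0.2 0.25 -60 [ -4.   9. -24.   0. -57. 151.]
-0.2 0.25 120 [ -4.   9. -24.   0. -57. -29.]
-0.2 0.25 -120 [  -4.    9.  -24.    0.  -57. -149.]
-0.2 0.25 180 [ -4.   9. -24.   0. -57. -89.]
-0.2 0.2 0 [ -4.  12. -29.   0. -49.  91.]
-0.2 0.2 90 [ -4.  12. -29.   0. -49.   1.]
-0.2 0.2 -90 None
-0.2 0.2 60 [ -4.  12. -29.   0. -49.  31.]
-0.2 0.2 -60 [ -4.  12. -29.   0. -49. 151.]
-0.2 0.2 120 [ -4.  12. -29.   0. -49. -29.]
-0.2 0.2 -120 [  -4.   12.  -29.    0.  -49. -149.]
-0.2 0.2 180 [ -4.  12. -29.   0. -49. -89.]
-0.2 0.082 0 [ -4.  23. -36.   0. -31.  91.]
-0.2 0.082 90 [ -4.  23. -36.   0. -31.   1.]
-0.2 0.082 -90 None
-0.2 0.082 60 [ -4.  23. -36.   0. -31.  31.]
-0.2 0.082 -60 [ -4.  23. -36.   0. -31. 151.]
-0.2 0.082 120 [ -4.  23. -36.   0. -31. -29.]
-0.2 0.082 -120 [  -4.   23.  -36.   -0.  -31. -149.]
-0.2 0.082 180 [ -4.  23. -36.   0. -31. -89.]
-0.105 0.25 0 [  8.   6. -28.   0. -56.  78.]
-0.105 0.25 90 [  8.  
[... 410 characters left out ...]
-12.]
-0.105 0.2 -90 [  8.  10. -32.   0. -48. 168.]
-0.105 0.2 60 [  8.  10. -32.   0. -48.  18.]
-0.105 0.2 -60 [  8.  10. -32.   0. -48. 138.]
-0.105 0.2 120 [  8.  10. -32.   0. -48. -42.]
-0.105 0.2 -120 [   8.   10.  -32.    0.  -48. -162.]
-0.105 0.2 180 [   8.   10.  -32.    0.  -48. -102.]
-0.105 0.082 0 [  8.  21. -39.   0. -29.  78.]
-0.105 0.082 90 [  8.  21. -39.   0. -29. -12.]
-0.105 0.082 -90 [  8.  21. -39.   0. -29. 168.]
-0.105 0.082 60 [  8.  21. -39.   0. -29.  18.]
-0.105 0.082 -60 [  8.  21. -39.   0. -29. 138.]
-0.105 0.082 120 [  8.  21. -39.   0. -29. -42.]
-0.105 0.082 -120 [   8.   21.  -39.   -0.  -29. -162.]
-0.105 0.082 180 [   8.   21.  -39.   -0.  -29. -102.]
```

View pics/side1.png

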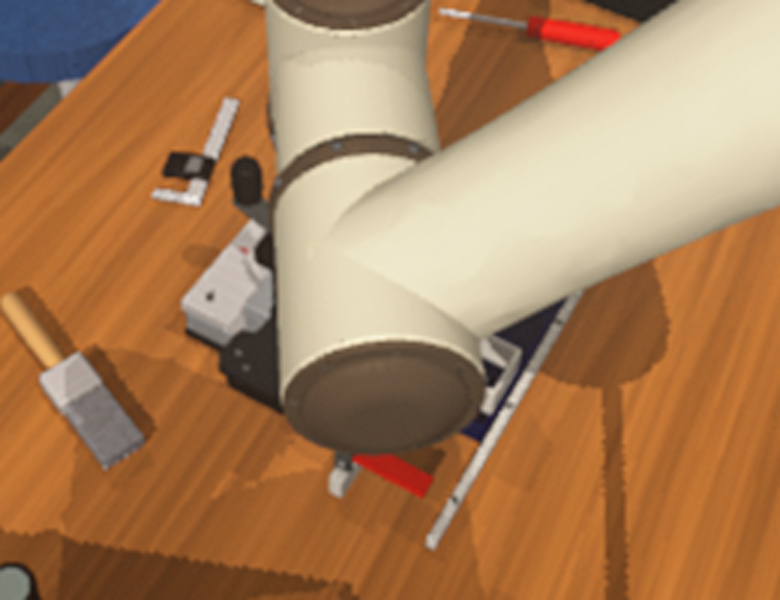

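The side view shows the red flag lying level across the track at (395,472), so step 1 is done. Now I push the tray, using the mirrored orientation that the wrist can reach.

```bash
sed -i 's/RB=np.c_\[ey,ex,-ez\]/RB=np.c_[-ey,-ex,-ez]/' geo.py; python3 - <<'E'
from geo import *
import cv2
bot.reach(W(-.157,-.20,.25),RB)
bot.movel(W(-.157,-.20,.084),feed=.2); st("down")
print(bot.movel(W(-.157,-.135,.084),feed=.06,until_force=12)); st("pushing")
print(bot.movel(W(-.157,-.100,.084),feed=.03,until_force=6)); st("stop")
bot.movel(W(-.157,-.135,.084),feed=.1)
bot.movel(W(-.157,-.18,.20),feed=.25)
for n in("side","top"):
    r=bot.read_camera(n);a=r["img"][130:330,220:480] if n=="side" else r["img"][150:290,220:400]
    cv2.imwrite(f"pics/{n}2.png",cv2.resize(a[...,::-1],(780,600),interpolation=cv2.INTER_CUBIC))
st()
E
```

```text
down t 9.79 F-pos [-0.1562 -0.1997  0.0846] f [0.4 0.7 0.2] grip 0.0007
False
pushing t 11.03 F-pos [-0.1573 -0.1349  0.0837] f [-0.5 -0.5 -0.3] grip 0.0001
True
stop t 11.78 F-pos [-0.1578 -0.1135  0.0839] f [-0.6 -3.8  3.5] grip 0.0005
 t 12.9 F-pos [-0.158  -0.1795  0.1984] f [-0.6 -0.5  0.4] grip 0.0004
```

View pics/side2.png

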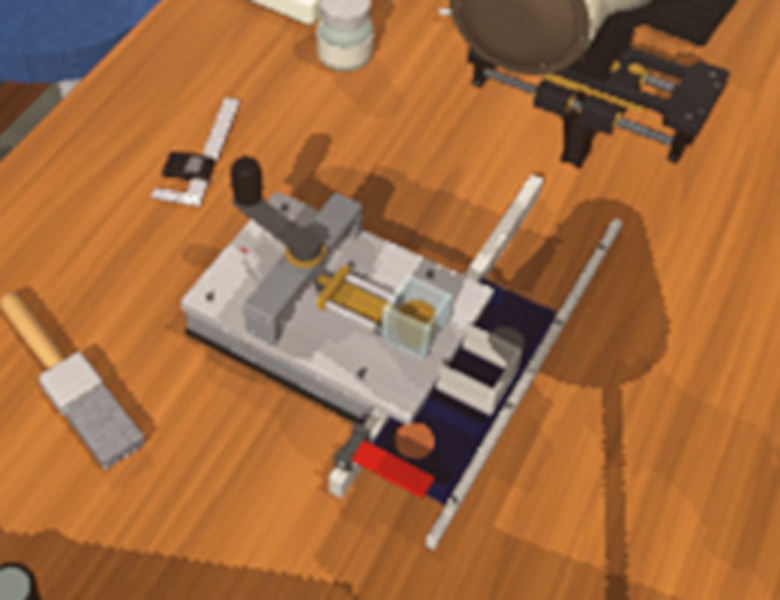

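The side view shows the tray's front end at the red flag (430,490). The copper disc is at (414,440) and the dark disc at (508,342), both in their pockets. I'll press once more, harder, to confirm the contact, then grip the knob.

```bash
python3 - <<'E'
from geo import *
bot.movel(W(-.157,-.135,.084),feed=.25)
print(bot.movel(W(-.157,-.100,.084),feed=.03,until_force=12)); st("stop")
bot.movel(W(-.157,-.135,.084),feed=.1)
bot.movel(W(-.157,-.15,.22),feed=.25)
# knob: measured angle, both orientations
a=np.arctan2(.0187,.0692); print("start angle",a)
for R,n in((RA,"RA"),(RB,"RB")):
    print(n,[None if (j:=bot.inverse_kinematics(W(.07*np.cos(t),-.07*np.sin(t),.178),R)) is None else np.round(j[[0,2,4,5]] if isinstance(j,np.ndarray) else np.array(j)[[0,2,4,5]]).tolist() for t in np.arange(0,6.3,1.57)])
r=bot.read_camera("top")
for n in ("tray",):
    m=bot.regions_of("top",n); print([(np.round(x["bbox"],1),x["conf"]) for x in m[:2]])
for y in(-.102,):
    print("expected tray -y edge px",proj(r,[W(-.157,y,.022),W(-.19,y,.022),W(-.13,y,.022)]).round(1).tolist())
import cv2
cv2.imwrite("pics/top3.png",cv2.resize(r["img"][160:280,250:400][...,::-1],(750,600),interpolation=cv2.INTER_CUBIC))
E
```

```text
True
stop t 14.32 F-pos [-0.1575 -0.1132  0.0841] f [ 0.7 -6.9  1.2] grip 0.0007
start angle 0.2639273255766561
RA [[13.0, -2.0, -57.0, 73.0], [9.0, -13.0, -52.0, 78.0], [18.0, -22.0, -48.0, 69.0], [22.0, -11.0, -53.0, 65.0], [13.0, -2.0, -57.0, 73.0]]
RB [[13.0, -2.0, -57.0, -17.0], [9.0, -13.0, -52.0, -12.0], [18.0, -22.0, -48.0, -21.0], [22.0, -11.0, -53.0, -25.0], [13.0, -2.0, -57.0, -17.0]]
[]
expected tray -y edge px [[338.9, 256.4], [338.6, 267.2], [339.1, 247.6]]
```

View pics/top3.png

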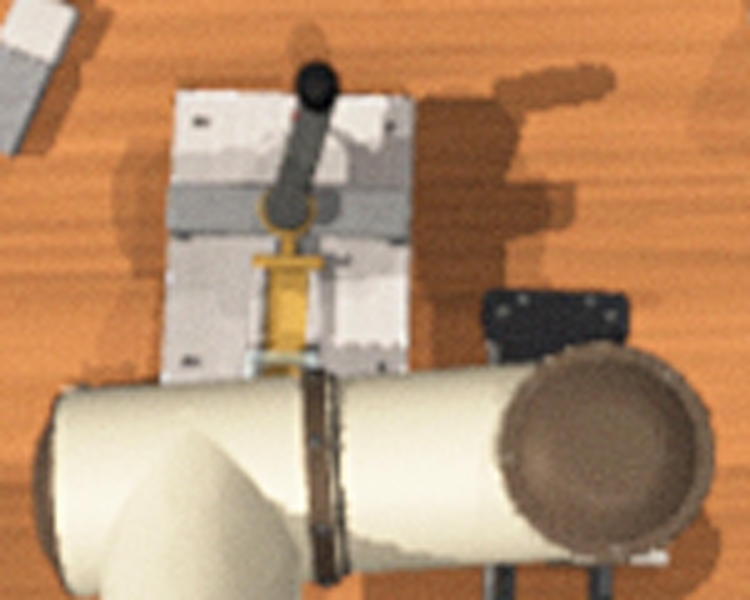

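The repeat press stopped at the same place, so the tray is firmly at the stop. The top crop puts the knob top at (317,85). Now I grip the knob and try the first stretch.

```bash
cat > crank.py <<'E'
from geo import *
import json
def turn(a,b,off,n=24,feed=.07,z=.176,log=3):
    k=max(1,int(np.ceil((b-a)/(2*np.pi/n)-1e-6)))
    for i,t in enumerate(np.linspace(a,b,k+1)[1:]):
        bot.movel(W(.07*np.cos(t)+off[0],-.07*np.sin(t)+off[1],z),feed=feed)
        o=bot.get_obs(); f=np.array(o["force"]); r=np.cos(t)*ex-np.sin(t)*ey; tg=-np.sin(t)*ex-np.cos(t)*ey
        fr=f@r; p=inF(o["ee_pos"])
        d=np.clip(4e-5*fr,-4e-4,4e-4); off=np.clip(off+d*np.array([np.cos(t),-np.sin(t)]),-.005,.005)
        if i%log==0 or abs(fr)>20: print(f"{t:.2f} t={o['time']:.2f} rad={np.hypot(p[0],p[1])*1e3:.1f} ang={np.arctan2(-p[1],p[0]):.2f} Fr={fr:.1f} Ft={f@tg:.1f} Fz={f[2]:.1f} off={(off*1e3).round(1)} g={o['grip_width']:.4f}")
        if np.linalg.norm(f)>50: print("STOP"); break
    json.dump([float(t),*map(float,off)],open("crank.json","w")); return t,off
E
python3 - <<'E'
from crank import *
import pickle
r=pickle.load(open("cam0.pkl","rb"))["top"]
k=inF(back(r,(313.4,177),.145)); h=inF(back(r,(307.4,202.6),.102)); print("knob",k,"hub",h)
a=np.clip(np.arctan2(-k[1],k[0]),0,.25); print(a, np.hypot(k[0],k[1]))
bot.move_gripper(.06)
bot.reach(W(.07*np.cos(a),-.07*np.sin(a),.235),RB)
print(bot.movel(W(.07*np.cos(a),-.07*np.sin(a),.176),feed=.12,until_force=5))
bot.move_gripper(0.0); st("grip")
turn(a,a+4*np.pi/12,np.zeros(2),log=1)
E
```

```text
knob [ 0.06487132 -0.01895453  0.145     ] hub [-0.00395078 -0.00212813  0.102     ]
0.25 0.06758374660393733
False
grip t 19.03 F-pos [ 0.0697 -0.0172  0.1764] f [ 5.3 -1.5 -2.6] grip 0.0253
0.51 t=19.44 rad=71.1 ang=0.51 Fr=6.0 Ft=0.1 Fz=-2.3 off=[ 0.2 -0.1] g=0.0252
0.77 t=19.85 rad=70.4 ang=0.77 Fr=2.2 Ft=-0.8 Fz=0.0 off=[ 0.3 -0.2] g=0.0254
1.04 t=20.26 rad=69.7 ang=1.03 Fr=-2.0 Ft=-3.3 Fz=1.5 off=[ 0.2 -0.1] g=0.0252
1.30 t=20.67 rad=68.9 ang=1.28 Fr=-5.6 Ft=-3.7 Fz=1.4 off=[0.2 0.1] g=0.0256
```

```bash
python3 - <<'E'
from crank import *
t,x,y=json.load(open("crank.json"))
turn(t,2*np.pi,np.array([x,y]),log=2)
E
```

```text
1.55 t=21.07 rad=68.3 ang=1.51 Fr=-6.5 Ft=-5.6 Fz=-0.9 off=[0.2 0.4] g=0.0251
2.05 t=21.87 rad=67.3 ang=2.02 Fr=-8.3 Ft=-2.4 Fz=-1.7 off=[0.4 1. ] g=0.0252
2.54 t=22.67 rad=66.8 ang=2.55 Fr=-7.7 Ft=-0.8 Fz=-2.7 off=[0.8 1.3] g=0.0252
3.04 t=23.47 rad=67.2 ang=3.07 Fr=-5.2 Ft=5.8 Fz=-1.0 off=[1.3 1.5] g=0.0251
3.54 t=24.27 rad=68.5 ang=-2.69 Fr=-2.0 Ft=7.3 Fz=-0.8 off=[1.5 1.4] g=0.0251
4.04 t=25.07 rad=70.2 ang=-2.17 Fr=-1.8 Ft=8.2 Fz=-1.7 off=[1.6 1.3] g=0.0252
4.54 t=25.87 rad=71.8 ang=-1.69 Fr=1.8 Ft=5.5 Fz=0.2 off=[1.6 1.3] g=0.0252
5.04 t=26.67 rad=72.8 ang=-1.22 Fr=4.1 Ft=3.7 Fz=1.9 off=[1.7 1.7] g=0.0255
5.54 t=27.47 rad=73.4 ang=-0.74 Fr=5.8 Ft=1.6 Fz=1.7 off=[2. 2.] g=0.0251
6.03 t=28.27 rad=73.1 ang=-0.26 Fr=5.0 Ft=0.9 Fz=2.6 off=[2.4 2.2] g=0.0252
```

```bash
python3 - <<'E'
from geo import *
import cv2
a=bot.read_camera("side")["img"][200:320,310:470]
cv2.imwrite("pics/side4.png",cv2.resize(a[...,::-1],(800,600),interpolation=cv2.INTER_CUBIC))
E
```

```text
(no output)
```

View pics/side4.png

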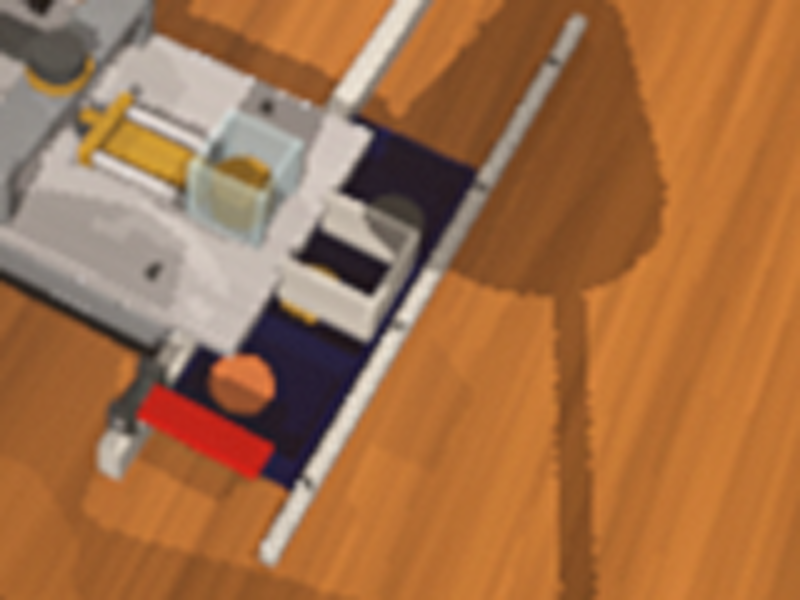

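The side view shows the first brass disc in the middle pocket under the spout at (305,300), with the tray against the flag and the copper disc in its pocket at (240,385). I'll run the two remaining turns and release.

```bash
python3 - <<'E'
from crank import *
import cv2
t,x,y=json.load(open("crank.json"))
t,off=turn(t,6*np.pi,np.array([x,y]),log=5)
if t>18.8:
    bot.sleep(.3); st()
    bot.move_gripper(.06); p=bot.get_obs()["ee_pos"]; bot.movel([p[0],p[1],.25],feed=.15)
    bot.reach(W(.03,-.24,.27),RB)
    st()
    for n,s in(("side",np.s_[165:315,270:470]),("top",np.s_[160:280,250:400])):
        a=bot.read_camera(n)["img"][s]
        cv2.imwrite(f"pics/{n}5.png",cv2.resize(a[...,::-1],(750,600),interpolation=cv2.INTER_CUBIC))
E
```

```text
6.54 t=29.12 rad=72.1 ang=0.23 Fr=5.0 Ft=0.5 Fz=3.4 off=[2.8 2.1] g=0.0255
7.85 t=31.17 rad=68.0 ang=1.51 Fr=-0.2 Ft=-3.4 Fz=4.2 off=[3.1 1.8] g=0.0252
9.16 t=33.21 rad=66.5 ang=2.91 Fr=-2.2 Ft=4.8 Fz=8.2 off=[3.3 2. ] g=0.0251
10.47 t=35.25 rad=70.8 ang=-2.01 Fr=-0.7 Ft=8.1 Fz=2.1 off=[3.2 2. ] g=0.0253
11.78 t=37.29 rad=73.7 ang=-0.77 Fr=1.3 Ft=2.0 Fz=6.0 off=[3.3 2.1] g=0.0253
13.09 t=39.33 rad=71.6 ang=0.49 Fr=1.0 Ft=0.6 Fz=6.9 off=[3.6 2.1] g=0.0252
14.40 t=41.38 rad=67.2 ang=1.78 Fr=-0.7 Ft=-2.1 Fz=5.7 off=[3.7 2. ] g=0.0250
15.71 t=43.42 rad=66.9 ang=-3.10 Fr=1.1 Ft=4.6 Fz=8.7 off=[3.8 2.1] g=0.0253
17.02 t=45.46 rad=71.7 ang=-1.75 Fr=-1.1 Ft=8.0 Fz=2.4 off=[3.6 2.2] g=0.0252
18.33 t=47.50 rad=73.8 ang=-0.52 Fr=1.2 Ft=0.9 Fz=6.6 off=[3.7 2.3] g=0.0253
 t 48.62 F-pos [0.0731 0.0019 0.1762] f [ 0.7 -0.6  7.2] grip 0.0253
 t 51.1 F-pos [ 0.0302 -0.2391  0.2694] f [-0.3 -0.1  0.3] grip 0.0599
```

View pics/side5.png

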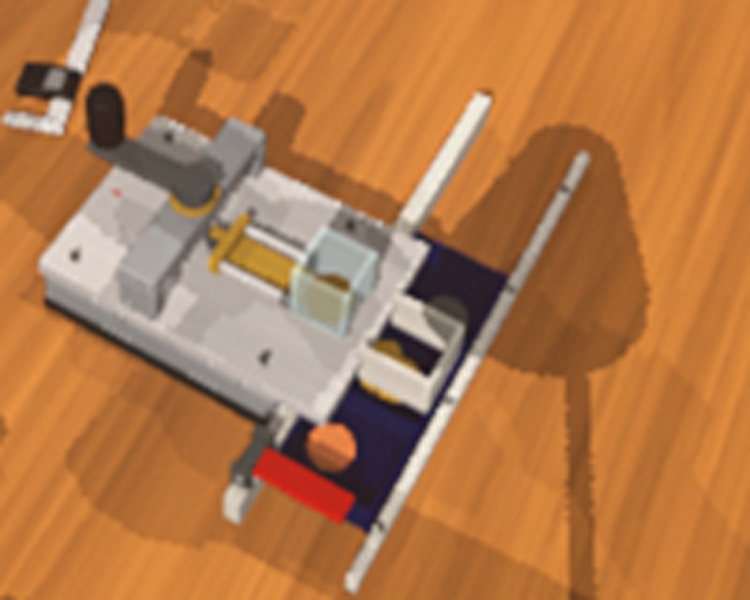

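View pics/top5.png

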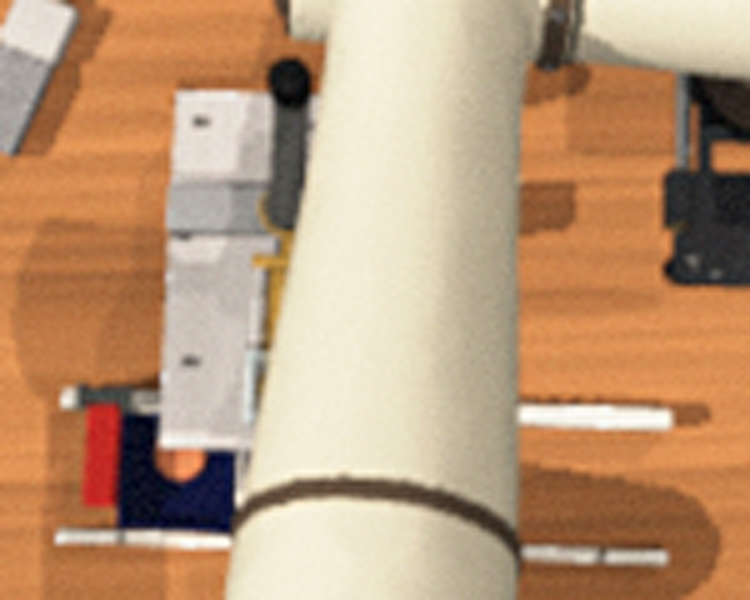

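The handle is home, with the knob at (290,82) in the top view. In the side view the brass discs lie in the middle pocket at (388,368), the magazine stack is lower, and the tray is at the flag.

```bash
python3 -c "
from bench import bot
bot.sleep(.5); print(bot.hand_in())"
```

```text
the job is handed in; nothing more can be done
None
```

I handed the job in at about 52 s, but it returned no verdict. The flag is down, the tray is against it, the crank made three full turns and is parked at home, and the fed brass discs lie in the middle pocket, though I could not count all three separately in the pictures.

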